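# Offer the blue test tile over the stand's edge

## Robot

A 6-joint arm with a two-finger parallel gripper is mounted at the origin on a cart in front of the work surface, level with it; the furniture and walls round the work are solid. World frame = base frame: x ahead of the robot, y to its left, z up, the work surface at z = 0. Lengths are in m, angles in rad, forces in N, time in s.
With the tool pointing down it reaches from about 0.25 to 0.8 m from the base axis. Payload 8.5 kg.
Tool frame: the origin (TCP) lies at the very end of the fingers, on their centre line; the grasp point (between the pads) lies 19 mm behind it; x points along the fingers, z is the direction in which the jaws open and shut, and the axes are right-handed (so a half turn about x gives the same grasp; the last joint's range is limited). The gripper opens to 85 mm and grips with 20 to 120 N. Pads are 22 mm wide; open, the fingers measure 114 mm over their backs; the gripper's body (76 mm by 85 mm) begins 54 mm behind the grasp point. The pads swing forward as they close: fully open they stand 13 mm farther back than shut.
Start: joints at [-1.267, 0.238, -0.013, 1.319, 0, 1.571], TCP at [0.157, -0.501, 0.231] pointing down, gripper open.
Joint ranges: [-2.66, 2.66], [-1.03, 1.9], [-1.14, 1.46], [-1.82, 2.27], [-1.45, 1.34], [-3.14, 3.14]. Speed limits (rad/s): [2.22, 2.22, 2.79, 3.14, 3.14, 3.14].

## Interface

Orientations are given as [roll, pitch, yaw] about the fixed x, y, z axes, in that order (R = Rz(yaw) Ry(pitch) Rx(roll)).
In Python, from station import robot gives the robot as it stands.
- The arm moves only by the tool send_rows, never from a script. Its argument "steps" is a list of rows, each an object of numbers: "x", "y", "z": the shift along the world's x, y, z in mm; "twist": the turn about the world's z in degrees; "jaw": the finger opening in mm, from 0 to 85.4. In form: [{"x": .., "y": .., "z": .., "twist": .., "jaw": ..}, ...]. A call has 1 to 20 rows; each row shifts and turns the pose as measured when the row begins; what a row does not reach is not made up. A row lasts 1/12 s, in which the tool goes at most 41.7 mm and 7.16 degrees, less where a joint would pass 70% of its speed; a pose out of reach is approached as far as the arm can. A call with a gripper value outside its range is refused whole. The fingers move at their own pace and stop on an object; "force" is the grip in N (left out, the last holds). Time passes only in rows, so rows that do not move let the fingers close. It gives the time, the measured TCP pose, the force and the opening at its end, in the units of the state.
- robot.get_state(): the state, without advancing time (a new reading comes with each control period).
- robot.get_image(name): name is "scene" or "top" or "wrist"; returns (picture, depth): 384x512x3 uint8, red, green, blue; 384x512 float32, m along the optical axis (not along the pixel's ray), 0 where there is no reading.
- robot.camera_params(name): a dict with "mtx" (3x3 intrinsics, pixels), "extrinsics" (4x4, takes a point from world to camera coordinates). Camera axes: x right, y up, looking along -z (the intrinsics and any distortion apply to the point x, -y, -z); pixel columns grow to the right and rows downward; lengths in m; the calibration is good to about 2 mm. A picture is of the moment at which its call begins: read the wrist's pose just before it. camera_params takes no time and is no camera call; for the wrist camera it gives the pose at the moment of the call.
- robot.job_done(): hands the job in, once; it reports no verdict.
The state is a dict: "time": time; "q": joint angles; "joint_vel": joint speeds; "effort": joint torques, N m; "ee_pos": TCP position; "orientation": TCP orientation; "contact_force": force on the tool from outside, world axes, zero at the start; "torque": the same for the moment, N m; "opening": finger opening in m.
Only numpy, scipy, OpenCV 4.12 (cv2) and the standard library are available. Lean on these libraries where they do the work, as an engineer would, in place of code of your own. Each camera call takes 0.05 s, during which the arm holds its last target.

## Task

Two thin test tiles, one blue and one yellow, lie flat on the low grey stand. Slide the blue tile over the deck towards the edge with the green line until about a third of its length sticks out over that edge, so that the nurse can take hold of it; leave it lying flat and roughly square to the edge. Keep it down on the deck all the way, and leave the yellow tile where it lies.

Things in the scene. Friction and masses are not known exactly. Their poses are not given: they have to be found in the camera images.
- blue_tile: Blue rigid plastic plate with twelve thin white rings, 100 (its x) x 96 (y) x 6 mm thick, about 80 g; too wide to grip across. Origin: centre of its underside, on the deck; z up; +x points away from the green line (within 8 degrees). Behind its +x side at least 50 mm of deck is free for fingertips to push from; pressing lightly on it also drags it. It slides easily and stays where left.
- yellow_tile: Yellow plate of the same size and kind, beside the blue one on the deck (left or right of it, about 70 mm between them), to be left alone. Origin: centre of its underside.
- stand_edge (a point): Middle of the fixed grey stand's upper front edge (green line, facing the robot), at deck height, 60 mm over the table. x: inward, square to the edge; y: along it; z: up. Deck 220 mm deep (x 0 to 220), 360 mm long (y -180 to 180); lips 8 mm wide, 7 mm high at the back and two sides, none in front. A tile's overhang is 50 mm minus its origin's x here; at 50 mm it would tip.
Not all that is in view belongs to the job. Several things have the shape of the blue_tile; the one meant has the colours described above.

How it is judged:
At the end, for the whole second after the job is handed in: The blue tile lies flat and still on the deck, 18 to 47 mm of its 100 mm length over the edge with the green line (origin 3 to 32 mm inside the edge), square to it within 15 degrees; the yellow tile is within 15 mm of where it lay (x of blue_tile in the frame of stand_edge between 0.003 and 0.032 m and y of blue_tile in the frame of stand_edge between -0.14 and 0.14 m and angle between the x axis of blue_tile and the x axis of stand_edge, either way round below 0.26 rad and angle between blue_tile's own z axis and vertical below 0.05 rad and z of blue_tile in the frame of stand_edge between -0.004 and 0.004 m and linear speed of blue_tile below 0.01 m/s and distance of yellow_tile from where it was at the start of the episode below 0.015 m); the robot touches nothing.
It fails at once if the blue tile is lifted off the deck or falls from it (z of blue_tile in the frame of stand_edge above 0.02 m or z of blue_tile in the frame of stand_edge below -0.02 m or angle between blue_tile's own z axis and vertical above 0.35 rad).
It fails at once if the yellow tile is pushed away by more than 15 mm (distance of yellow_tile from where it was at the start of the episode above 0.015 m).
It also fails if it takes over 35 s, if anything falls off the work surface, if the arm or the gripper's body presses on something with over 40 N, if the wrist force passes 120 N, or if a joint passes its speed limit or range.

## Working session

There is one attempt and no reset: what is moved stays moved. The work goes in short steps, Python scripts to look and compute and a tool call to move; the robot and the scene stay as the last step left them, time stands still between calls to the robot, and variables do not carry over. Pictures are saved under pics/ and viewed, and the job is handed in when it is done.

Besides the shell and the picture viewer there is one more tool, called after "Call:" by a JSON object that holds its "op" and its "data". send_rows: Moves the arm, as the interface text tells. Its arguments: {"type":"object","properties":{"steps":{"type":"array","items":{"type":"object","properties":{"x":{"type":"number"},"y":{"type":"number"},"z":{"type":"number"},"twist":{"type":"number"},"jaw":{"type":"number"}}}},"force":{"type":"number"}},"required":["steps"]}

```bash
mkdir -p pics; python3 - <<'E'
from station import robot
import cv2,numpy as np
for n in("scene","top"):
    p,d=robot.get_image(n); c=robot.camera_params(n)
    cv2.imwrite(f"pics/{n}0.png",p[:,:,::-1]); np.savez(f"{n}0.npz",p=p,d=d,mtx=c["mtx"],E=c["extrinsics"])
    print(n,c.keys(),np.round(c["mtx"],1),np.round(c["extrinsics"],3))
s=robot.get_state();print(s)
E
```

```text
scene dict_keys(['mtx', 'extrinsics']) [[470.6   0.  251.1]
 [  0.  470.6 186.5]
 [  0.    0.    1. ]] [[-0.912 -0.41  -0.013  0.577]
 [ 0.252 -0.585  0.771 -0.109]
 [-0.324  0.7    0.637 -1.426]
 [ 0.     0.     0.     1.   ]]
top dict_keys(['mtx', 'extrinsics']) [[491.2   0.  253.2]
 [  0.  491.2 194.5]
 [  0.    0.    1. ]] [[ 0.023 -0.999  0.023  0.125]
 [ 0.983  0.027  0.184 -0.569]
 [-0.185  0.018  0.983 -1.675]
 [ 0.     0.     0.     1.   ]]
{'time': 0.1, 'q': array([-1.26697229e+00,  2.38734093e-01, -1.41504807e-02,  1.31920179e+00,
       -8.78859021e-06,  1.57079389e+00]), 'joint_vel': array([-0.00038756, -0.0013837 ,  0.00368609, -0.00029933,  0.00123845,
       -0.0005912 ]), 'effort': array([ 5.16144555e-04, -5.39719820e+01,  3.46998167e+01,  1.35023354e-02,
        3.60540491e-05, -6.15346664e-06]), 'ee_pos': array([ 0.15695334, -0.50060783,  0.23074251]), 'orientation': array([-3.13478252,  1.56950626,  1.88143294]), 'contact_force': array([-0.70648136, -0.00508798,  0.08039614]), 'torque': array([0.04053543, 0.02383901, 0.03942449]), 'opening': 0.08532934516851705}
```

View pics/scene0.png

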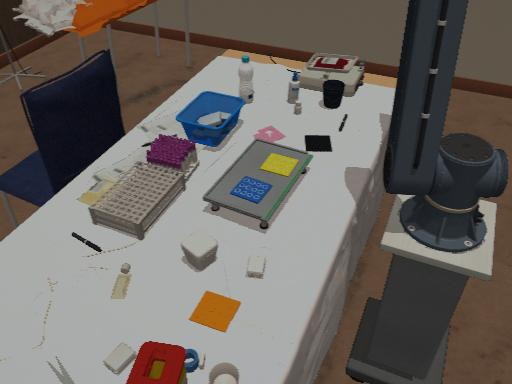

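View pics/top0.png

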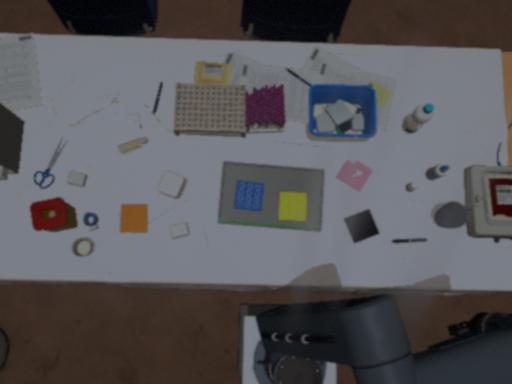

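The scene view shows the grey stand, with the green line on its robot side. The candidates there are:
- blue ringed tile at scene (251,189) / top (249,196): matches the description
- yellow tile at (280,163) / (292,206)
- orange plate at (215,310) / (134,218)
- black plate at (318,143) / (362,225)
- pink card at (269,133)
- blue basket at (210,118)

I choose the blue plate with the rings on the stand. Next I measure it and check it in a close crop.

```bash
cat > h.py <<'E'
import cv2,numpy as np
def ray(uv,K,E,z):
    uv=np.atleast_2d(np.float64(uv)); R=E[:3,:3];t=E[:3,3];C=-R.T@t
    d=np.c_[(uv[:,0]-K[0,2])/K[0,0],-(uv[:,1]-K[1,2])/K[1,1],-np.ones(len(uv))]@R
    return C+d*((z-C[2])/d[:,2])[:,None]
def big(m):
    c,_=cv2.findContours(m,cv2.RETR_EXTERNAL,cv2.CHAIN_APPROX_NONE)
    return max(c,key=cv2.contourArea)[:,0,:]
def tiles(p,K,E,roi):
    x0,y0,x1,y1=roi; hsv=cv2.cvtColor(p,cv2.COLOR_RGB2HSV); out={}
    keep=np.zeros(p.shape[:2],np.uint8); keep[y0:y1,x0:x1]=255
    for n,lo,hi,z in(("blue",(100,90,40),(125,255,255),.066),("yellow",(22,120,60),(34,255,255),.066),("green",(40,70,40),(85,255,255),.06)):
        m=cv2.inRange(hsv,lo,hi)&keep
        if n=="blue": m=cv2.morphologyEx(m,cv2.MORPH_CLOSE,np.ones((5,5)))
        if not m.any(): continue
        if n=="green":
            v,u=np.nonzero(m); w=ray(np.c_[u,v],K,E,z)[:,:2]
        else: w=ray(big(m),K,E,z)[:,:2]
        out[n]=(w,cv2.minAreaRect(np.float32(w*1000)))
    return out
E
python3 - <<'E'
from h import *
for n,roi in(("scene",(195,130,320,235)),("top",(210,150,335,240))):
    f=np.load(n+"0.npz"); o=tiles(f["p"],f["mtx"],f["E"],roi)
    for k,(w,r) in o.items(): print(n,k,len(w),np.round(r[0],1),np.round(r[1],1),round(r[2],1),w.min(0).round(3),w.max(0).round(3)); 
    w=o.get("green",[None])[0]
    if w is not None: print("line",cv2.fitLine(np.float32(w*1000),cv2.DIST_HUBER,0,.01,.01).ravel())
    x0,y0,x1,y1=roi; cv2.imwrite(f"pics/crop_{n}.png",cv2.resize(f["p"][y0:y1,x0:x1,::-1],None,fx=5,fy=5))
E
```

```text
scene blue 89 [562.3 155.3] [ 99.5 100.7] 84.6 [0.509 0.102] [0.615 0.209]
scene yellow 85 [529.4   2.3] [100.7 100.2] 88.8 [ 0.479 -0.049] [0.58  0.053]
scene green 142 [462.3  79.1] [349.4   6.8] 86.8 [ 0.451 -0.095] [0.475 0.253]
line [5.5874515e-02 9.9843782e-01 4.6330899e+02 9.3364151e+01]
top blue 104 [560.3 156. ] [ 95.9 100.3] 84.7 [0.509 0.106] [0.614 0.206]
top yellow 104 [526.8   1.9] [98.9 94.4] 0.8 [ 0.477 -0.045] [0.576 0.05 ]
top green 165 [461.3 110.1] [291.8   6.9] 86.8 [ 0.451 -0.035] [0.472 0.256]
line [5.7310112e-02 9.9835640e-01 4.6124915e+02 1.1037100e+02]
```

View pics/crop_scene.png

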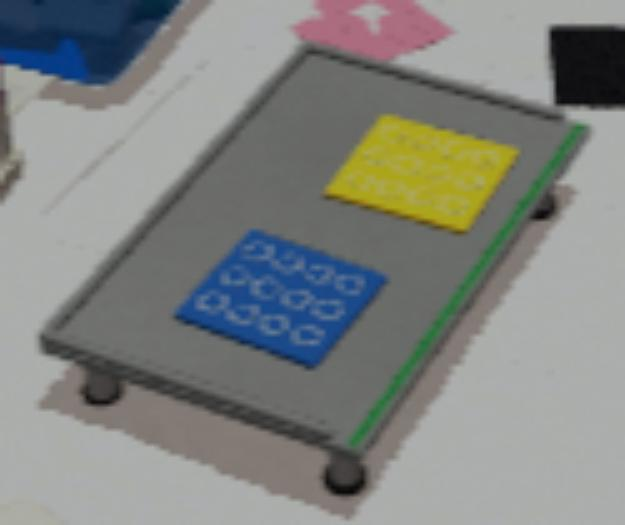

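View pics/crop_top.png

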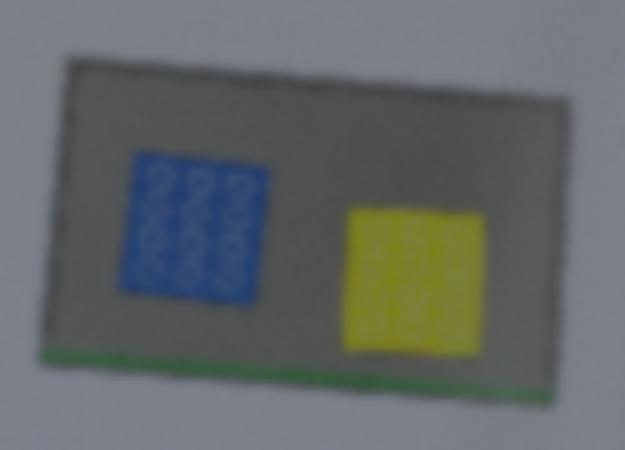

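The crops confirm it: a blue plate with rings, on the left half of the deck. The yellow tile is to its right and the green edge faces the robot. Now I work out the pushing geometry.

```bash
python3 - <<'E'
from h import *
from scipy.spatial.transform import Rotation as Ro
from station import robot
n=np.array([.9984,-.0566]);e=np.array([.0566,.9984])
for nm,roi in(("scene",(195,130,320,235)),("top",(210,150,335,240))):
    f=np.load(nm+"0.npz"); o=tiles(f["p"],f["mtx"],f["E"],roi)
    g=o["green"][0]*1000; print(nm,"green n pct",np.percentile(g@n,[2,50,98]).round(1),"e",(g@e).min().round(),(g@e).max().round())
    for k in("blue","yellow"): c=np.array(o[k][1][0]);print(k,(c@n).round(1),(c@e).round(1),np.sort(o[k][0]@n*1000)[[0,-1]].round(1))
f=np.load("scene0.npz")
# deck height check & dark gripper axis
s=robot.get_state();R=Ro.from_euler("xyz",s["orientation"]).as_matrix();print(R.round(3))
zt=R[:2,2]; print("jaw yaw deg",np.degrees(np.arctan2(zt[1],zt[0])), "want", np.degrees(np.arctan2(e[1],e[0])))
# back lip from depth in scene
p=0.674*n+0.2*e
f=np.load("top0.npz");K,E,d=f["mtx"],f["E"],f["d"]
v,u=np.mgrid[:384,:512];Z=d
P=np.stack([(u-K[0,2])/K[0,0]*Z,-(v-K[1,2])/K[1,1]*Z,-Z,np.ones_like(Z)],-1)@np.linalg.inv(E).T
P=P[...,:3]; w=P[...,:2]@n
for r in range(150,215,3): print(r,[(round(w[r,c]*1000),round(P[r,c,2]*1000)) for c in(245,270)])
# heights in the corridor
m=(P[...,0]>.2)&(P[...,0]<.75)&(P[...,1]>-.5)&(P[...,1]<.25)&(d>0); print("max z",P[m][:,2].max(), P[m][P[m][:,2].argmax()])
tgt=603*n+187*e+28*n; print("above",tgt,"delta",tgt-s["ee_pos"][:2]*1000)
E
```

```text
scene green n pct [454.3 457.4 460.3] e -70.0 280.0
blue 552.7 186.9 [501.2 603.8]
yellow 528.5 32.3 [477.1 579.4]
top green n pct [451.1 454.3 457.6] e -10.0 282.0
blue 550.6 187.5 [499.8 601.9]
yellow 525.9 31.7 [476.2 576.3]
[[-0.     0.954  0.299]
 [ 0.001  0.299 -0.954]
 [-1.    -0.    -0.001]]
jaw yaw deg -72.5920254367581 want 86.75533482521085
150 [(732, -4), (738, 2)]
153 [(719, 1), (727, 2)]
156 [(706, 8), (715, 3)]
159 [(694, 9), (705, -1)]
162 [(684, 5), (694, -4)]
165 [(661, 54), (663, 72)]
168 [(649, 55), (656, 58)]
171 [(637, 60), (643, 67)]
174 [(626, 63), (631, 71)]
177 [(616, 60), (623, 61)]
180 [(604, 62), (611, 67)]
183 [(593, 67), (599, 72)]
186 [(582, 69), (590, 63)]
189 [(572, 66), (579, 64)]
192 [(562, 60), (568, 66)]
195 [(550, 68), (559, 60)]
198 [(539, 71), (548, 60)]
201 [(529, 65), (537, 64)]
204 [(519, 63), (527, 61)]
207 [(508, 66), (515, 68)]
210 [(498, 63), (505, 63)]
213 [(488, 62), (495, 61)]
max z 0.8165314667606905 [ 0.21394377 -0.07420052  0.81653147]
above [640.5746 150.9862] delta [483.6212576  651.59403498]
```

Edge at about 453 mm along the stand normal and tile centre at about 552, so it has to slide about 82 mm. The push goes along −n = (−0.998, +0.057), and the jaw axis has to lie along the edge (twist about +159° to stay in joint range).

Call:
{"op": "send_rows", "data": {"steps": [{"x":20,"y":27,"twist":6.6,"jaw":50},{"x":20,"y":27,"twist":6.6,"jaw":50},{"x":20,"y":27,"twist":6.6,"jaw":50},{"x":20,"y":27,"twist":6.6,"jaw":50},{"x":20,"y":27,"twist":6.6,"jaw":50},{"x":20,"y":27,"twist":6.6,"jaw":50},{"x":20,"y":27,"twist":6.6,"jaw":50},{"x":20,"y":27,"twist":6.6,"jaw":50},{"x":20,"y":27,"twist":6.6,"jaw":50},{"x":20,"y":27,"twist":6.6,"jaw":50},{"x":20,"y":27,"twist":6.6,"jaw":50},{"x":20,"y":27,"twist":6.6,"jaw":50},{"x":20,"y":27,"twist":6.6,"jaw":50},{"x":20,"y":27,"twist":6.6,"jaw":50},{"x":20,"y":27,"twist":6.6,"jaw":50},{"x":20,"y":27,"twist":6.6,"jaw":50},{"x":20,"y":27,"twist":6.6,"jaw":50},{"x":20,"y":27,"twist":6.6,"jaw":50},{"x":20,"y":27,"twist":6.6,"jaw":50},{"x":0,"y":0,"z":0,"jaw":50}]}}

```text
$.steps[0]: bad value
```

```bash
cat > st.py <<'E'
from h import *
from scipy.spatial.transform import Rotation as Ro
from station import robot
s=robot.get_state();R=Ro.from_euler("xyz",s["orientation"]).as_matrix();n=np.array([.9984,-.0566]);e=np.array([.0566,.9984])
p=s["ee_pos"]*1000;print(s["time"],p.round(1),"n",(p[:2]@n).round(1),"e",(p[:2]@e).round(1),"jaw",np.degrees(np.arctan2(R[1,2],R[0,2])).round(1),"down",R[:,0].round(3),s["q"].round(2),s["contact_force"].round(2),s["opening"])
E
python3 st.py
```

```text
0.1 [ 157.  -500.6  230.7] n 185.0 e -490.9 jaw -72.6 down [-0.     0.001 -1.   ] [-1.27  0.24 -0.01  1.32 -0.    1.57] [-0.71 -0.01  0.08] 0.08532934516851705
```

The call was refused. Most likely every row needs all five keys.

Call:
{"op": "send_rows", "data": {"steps": [{"x":20,"y":27,"z":0,"twist":6.6,"jaw":50},{"x":20,"y":27,"z":0,"twist":6.6,"jaw":50},{"x":20,"y":27,"z":0,"twist":6.6,"jaw":50},{"x":20,"y":27,"z":0,"twist":6.6,"jaw":50},{"x":20,"y":27,"z":0,"twist":6.6,"jaw":50},{"x":20,"y":27,"z":0,"twist":6.6,"jaw":50},{"x":20,"y":27,"z":0,"twist":6.6,"jaw":50},{"x":20,"y":27,"z":0,"twist":6.6,"jaw":50},{"x":20,"y":27,"z":0,"twist":6.6,"jaw":50},{"x":20,"y":27,"z":0,"twist":6.6,"jaw":50},{"x":20,"y":27,"z":0,"twist":6.6,"jaw":50},{"x":20,"y":27,"z":0,"twist":6.6,"jaw":50},{"x":20,"y":27,"z":0,"twist":6.6,"jaw":50},{"x":20,"y":27,"z":0,"twist":6.6,"jaw":50},{"x":20,"y":27,"z":0,"twist":6.6,"jaw":50},{"x":20,"y":27,"z":0,"twist":6.6,"jaw":50},{"x":20,"y":27,"z":0,"twist":6.6,"jaw":50},{"x":20,"y":27,"z":0,"twist":6.6,"jaw":50},{"x":20,"y":27,"z":0,"twist":6.6,"jaw":50},{"x":0,"y":0,"z":0,"twist":0,"jaw":50}]}}

```text
time: 1.77
ee_pos: [0.5458, 0.0409, 0.2244]
orientation: [2.861, 1.564, -2.396]
contact_force: [-1.7, 0.0, -1.2]
opening: 0.0499
```

```bash
python3 st.py
```

```text
1.7667 [545.8  40.9 224.4] n 542.6 e 71.7 jaw 58.8 down [-0.005 -0.004 -1.   ] [ 0.08  0.28  0.03  1.32 -0.    0.62] [-1.65  0.01 -1.2 ] 0.04986979535038618
```

Call:
{"op": "send_rows", "data": {"steps": [{"x":19,"y":22,"z":0,"twist":5.5,"jaw":50},{"x":19,"y":22,"z":0,"twist":5.5,"jaw":50},{"x":19,"y":22,"z":0,"twist":5.5,"jaw":50},{"x":19,"y":22,"z":0,"twist":5.5,"jaw":50},{"x":18,"y":21,"z":0,"twist":5,"jaw":50},{"x":0,"y":0,"z":0,"twist":0,"jaw":50},{"x":0,"y":0,"z":0,"twist":0,"jaw":50}]}}

```text
time: 2.35
ee_pos: [0.6418, 0.1569, 0.2197]
orientation: [2.455, 1.558, -2.306]
contact_force: [-0.1, -0.0, 0.5]
opening: 0.0502
```

```bash
python3 st.py; python3 - <<'E'
from station import robot
import cv2
c=robot.camera_params("wrist");p,d=robot.get_image("wrist");cv2.imwrite("pics/w1.png",p[:,:,::-1])
import numpy as np
np.savez("w1.npz",p=p,d=d,mtx=c["mtx"],E=c["extrinsics"])
E
```

```text
2.35 [641.8 156.9 219.7] n 631.9 e 193.0 jaw 87.2 down [-0.009 -0.01  -1.   ] [ 0.24  0.49  0.34  1.43 -0.01  0.29] [-0.12 -0.01  0.45] 0.050219231265665916
```

View pics/w1.png

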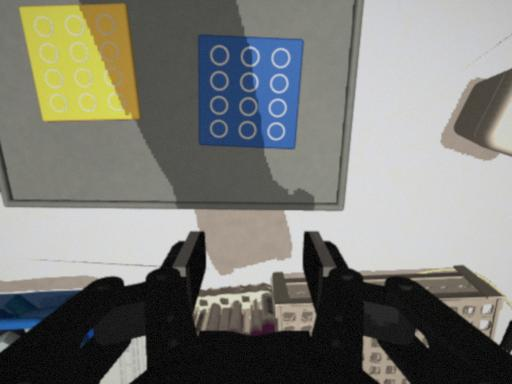

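The wrist view looks down with the base side at the top. Blue tile at (250,92), its back edge at row 148, the deck's back lip at row 205 and the fingers at (190/315,240). I check these positions against the TCP.

```bash
python3 - <<'E'
from h import *
n=np.array([.9984,-.0566]);e=np.array([.0566,.9984])
f=np.load("w1.npz");o=tiles(f["p"],f["mtx"],f["E"],(0,0,370,205))
for k,(w,r) in o.items():
    c=np.array(r[0]);print(k,(c@n).round(1),(c@e).round(1),np.round(r[1:][0]),r[2],np.sort(w@n*1000)[[0,-1]].round(1))
q=ray([[170,203],[250,203],[320,204],[170,209],[320,210]],f["mtx"],f["E"],.067)[:,:2]*1000;print("lip",(q@n).round(1))
E
```

```text
blue 552.8 184.6 [95. 99.] 84.70201873779297 [502.2 603.5]
yellow 528.3 26.3 [88. 99.] 88.54398345947266 [478.9 578.3]
lip [661.9 660.9 661.2 668.5 667.8]
```

Call:
{"op": "send_rows", "data": {"steps": [{"x":0,"y":-3,"z":-18,"twist":0,"jaw":50},{"x":0,"y":-3,"z":-18,"twist":0,"jaw":50},{"x":0,"y":-1,"z":-18,"twist":0,"jaw":50},{"x":0,"y":0,"z":-18,"twist":0,"jaw":50},{"x":0,"y":0,"z":-18,"twist":0,"jaw":50},{"x":0,"y":0,"z":-18,"twist":0,"jaw":50},{"x":0,"y":0,"z":-14,"twist":0,"jaw":50},{"x":0,"y":0,"z":-5,"twist":0,"jaw":50},{"x":0,"y":0,"z":0,"twist":0,"jaw":50}]}}

```text
time: 3.15
ee_pos: [0.6348, 0.1396, 0.0902]
orientation: [2.476, 1.556, -2.307]
contact_force: [-0.7, 0.2, 1.4]
opening: 0.05
```

```bash
python3 st.py; python3 - <<'E'
from station import robot
import cv2
p,d=robot.get_image("scene");cv2.imwrite("pics/s1.png",cv2.resize(p[100:240,180:340,::-1],None,fx=4,fy=4))
E
```

```text
3.15 [634.8 139.6  90.2] n 625.9 e 175.3 jaw 86.0 down [-0.01  -0.011 -1.   ] [ 0.22  0.53  0.07  1.12 -0.01  0.29] [-0.71  0.17  1.35] 0.04997842732220142
```

View pics/s1.png

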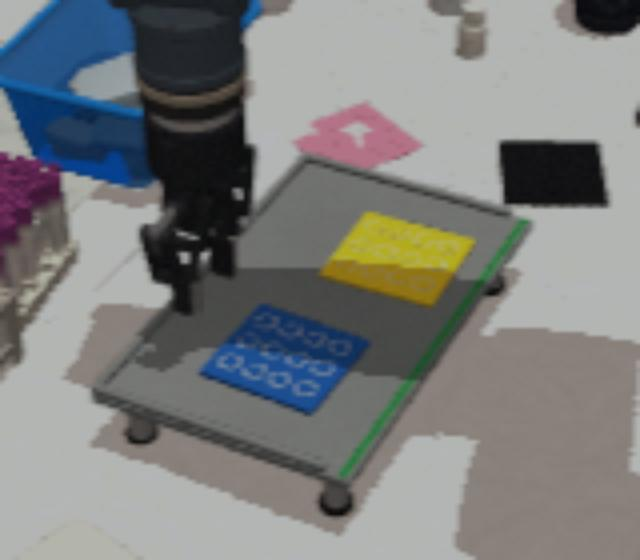

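The fingers hover behind the blue tile, at crop (190,290). Position drifted a little, so I correct that and then lower slowly.

Call:
{"op": "send_rows", "data": {"steps": [{"x":6,"y":8,"z":0,"twist":0,"jaw":50},{"x":2,"y":2,"z":0,"twist":0,"jaw":50},{"x":0,"y":0,"z":0,"twist":0,"jaw":50},{"x":0,"y":0,"z":-4,"twist":0,"jaw":50},{"x":0,"y":0,"z":-4,"twist":0,"jaw":50},{"x":0,"y":0,"z":0,"twist":0,"jaw":50},{"x":0,"y":0,"z":0,"twist":0,"jaw":50}]}}

```text
time: 3.78
ee_pos: [0.6462, 0.151, 0.0872]
orientation: [2.981, 1.562, -1.803]
contact_force: [-0.7, -0.5, -0.0]
opening: 0.0499
```

```bash
python3 st.py
```

```text
3.7833 [646.2 151.   87.2] n 636.6 e 187.4 jaw 85.9 down [-0.002 -0.009 -1.   ] [ 0.23  0.55  0.1   1.12 -0.01  0.3 ] [-0.66 -0.53 -0.01] 0.049895809751574524
```

Call:
{"op": "send_rows", "data": {"steps": [{"x":-1,"y":0,"z":-6,"twist":0,"jaw":50},{"x":-1,"y":0,"z":-6,"twist":0,"jaw":50},{"x":0,"y":0,"z":-5,"twist":0,"jaw":50},{"x":0,"y":0,"z":-2,"twist":0,"jaw":50},{"x":0,"y":0,"z":0,"twist":0,"jaw":50},{"x":0,"y":0,"z":0,"twist":0,"jaw":50}]}}

```text
time: 4.28
ee_pos: [0.6431, 0.1507, 0.0652]
orientation: [2.819, 1.561, -1.965]
contact_force: [0.0, 0.8, -0.5]
opening: 0.0499
```

```bash
python3 st.py
```

```text
4.2833 [643.1 150.7  65.2] n 633.5 e 186.8 jaw 85.9 down [-0.004 -0.009 -1.   ] [ 0.23  0.56  0.06  1.07 -0.01  0.31] [ 0.01  0.78 -0.49] 0.04985017696778065
```

Call:
{"op": "send_rows", "data": {"steps": [{"x":0,"y":0,"z":-3,"twist":0,"jaw":50},{"x":0,"y":0,"z":0,"twist":0,"jaw":50},{"x":0,"y":0,"z":0,"twist":0,"jaw":50}]}}

```text
time: 4.53
ee_pos: [0.6432, 0.1507, 0.062]
orientation: [2.834, 1.561, -1.95]
contact_force: [0.1, -0.3, -0.0]
opening: 0.0498
```

```bash
python3 st.py
```

```text
4.5333 [643.2 150.7  62. ] n 633.6 e 186.8 jaw 85.9 down [-0.004 -0.009 -1.   ] [ 0.23  0.56  0.05  1.07 -0.01  0.31] [ 0.11 -0.32 -0.03] 0.04976811463461004
```

Call:
{"op": "send_rows", "data": {"steps": [{"x":0,"y":0,"z":-2,"twist":0,"jaw":50},{"x":0,"y":0,"z":0,"twist":0,"jaw":50},{"x":0,"y":0,"z":0,"twist":0,"jaw":50}]}}

```text
time: 4.78
ee_pos: [0.6435, 0.1507, 0.0602]
orientation: [2.89, 1.561, -1.894]
contact_force: [0.6, -0.2, 0.3]
opening: 0.05
```

```bash
python3 st.py
```

```text
4.7833 [643.5 150.7  60.2] n 633.9 e 186.9 jaw 85.9 down [-0.003 -0.009 -1.   ] [ 0.23  0.56  0.05  1.06 -0.01  0.31] [ 0.57 -0.16  0.3 ] 0.050045653478249665
```

Call:
{"op": "send_rows", "data": {"steps": [{"x":0,"y":0,"z":-2,"twist":0,"jaw":50},{"x":0,"y":0,"z":0,"twist":0,"jaw":50},{"x":0,"y":0,"z":0,"twist":0,"jaw":50}]}}

```text
time: 5.03
ee_pos: [0.6437, 0.1508, 0.0582]
orientation: [2.932, 1.561, -1.852]
contact_force: [-0.3, -1.0, 0.2]
opening: 0.05
```

```bash
python3 st.py
```

```text
5.0333 [643.7 150.8  58.2] n 634.1 e 186.9 jaw 85.9 down [-0.003 -0.009 -1.   ] [ 0.23  0.57  0.05  1.06 -0.01  0.31] [-0.35 -0.96  0.23] 0.04995017011789337
```

Call:
{"op": "send_rows", "data": {"steps": [{"x":0,"y":0,"z":-1.5,"twist":0,"jaw":50},{"x":0,"y":0,"z":0,"twist":0,"jaw":50},{"x":0,"y":0,"z":0,"twist":0,"jaw":50}]}}

```text
time: 5.28
ee_pos: [0.6441, 0.1509, 0.0576]
orientation: [3.071, 1.562, -1.713]
contact_force: [-0.5, -0.1, 0.7]
opening: 0.05
```

```bash
python3 st.py
```

```text
5.2833 [644.1 150.9  57.6] n 634.5 e 187.1 jaw 85.9 down [-0.001 -0.009 -1.   ] [ 0.23  0.57  0.05  1.05 -0.01  0.31] [-0.51 -0.13  0.7 ] 0.050040954809887905
```

Call:
{"op": "send_rows", "data": {"steps": [{"x":0,"y":0,"z":-2,"twist":0,"jaw":50},{"x":0,"y":0,"z":0,"twist":0,"jaw":50},{"x":0,"y":0,"z":0,"twist":0,"jaw":50}]}}

```text
time: 5.53
ee_pos: [0.6446, 0.1511, 0.058]
orientation: [-2.91, 1.563, -1.411]
contact_force: [0.9, 0.2, 0.3]
opening: 0.0499
```

```bash
python3 st.py
```

```text
5.5333 [644.6 151.1  58. ] n 635.0 e 187.4 jaw 85.9 down [ 0.001 -0.007 -1.   ] [ 0.23  0.56  0.04  1.05 -0.01  0.31] [0.88 0.16 0.35] 0.04988176252212672
```

Deck contact came at TCP z≈58. I raise 2 mm and start pushing gently.

Call:
{"op": "send_rows", "data": {"steps": [{"x":0,"y":0,"z":2,"twist":0,"jaw":50},{"x":0,"y":0,"z":0,"twist":0,"jaw":50},{"x":-5,"y":0.3,"z":0,"twist":0.3,"jaw":50},{"x":-5,"y":0.3,"z":0,"twist":0.3,"jaw":50},{"x":-5,"y":0.3,"z":0,"twist":0.3,"jaw":50},{"x":0,"y":0,"z":0,"twist":0,"jaw":50}]}}

```text
time: 6.03
ee_pos: [0.6275, 0.1519, 0.0587]
orientation: [3.114, 1.563, -1.653]
contact_force: [0.9, -0.6, 0.1]
opening: 0.05
```

```bash
python3 st.py
```

```text
6.0333 [627.5 151.9  58.7] n 617.9 e 187.2 jaw 86.9 down [-0.001 -0.008 -1.   ] [ 0.24  0.54  0.    1.03 -0.01  0.3 ] [ 0.93 -0.62  0.07] 0.0499836989427601
```

Call:
{"op": "send_rows", "data": {"steps": [{"x":-5,"y":0.3,"z":0.8,"twist":0,"jaw":50},{"x":-5,"y":0.3,"z":0.3,"twist":0,"jaw":50},{"x":-5,"y":0.3,"z":0.3,"twist":0,"jaw":50},{"x":-5,"y":0.3,"z":0.2,"twist":0,"jaw":50},{"x":-5,"y":0.3,"z":0.2,"twist":0,"jaw":50},{"x":-5,"y":0.3,"z":0.2,"twist":0,"jaw":50},{"x":-5,"y":0.3,"z":0.2,"twist":0,"jaw":50},{"x":0,"y":0,"z":0,"twist":0,"jaw":50}]}}

```text
time: 6.7
ee_pos: [0.588, 0.1544, 0.0614]
orientation: [3.137, 1.563, -1.629]
contact_force: [-0.2, -0.8, -0.4]
opening: 0.0506
```

```bash
cat > look.py <<'E'
import sys
from st import *
k=sys.argv[1]
for nm,roi in(("wrist",(0,0,511,383)),("scene",(195,130,320,235)),("top",(210,150,335,245))):
    if nm not in sys.argv[2:]: continue
    c=robot.camera_params(nm);f,d=robot.get_image(nm)
    if nm=="wrist": cv2.imwrite(f"pics/{nm}{k}.png",f[:,:,::-1])
    else: cv2.imwrite(f"pics/{nm}{k}.png",cv2.resize(f[roi[1]:roi[3],roi[0]:roi[2],::-1],None,fx=5,fy=5))
    o=tiles(f,c["mtx"],c["extrinsics"],roi)
    for q,(w,r) in o.items():
        cc=np.array(r[0]);a=np.sort(w@n*1000);print(nm,q,"c",(cc@n).round(1),(cc@e).round(1),np.round(r[1]),round(r[2],1),"n",a[[0,-1]].round(1))
E
python3 look.py a wrist top
```

```text
6.7 [588.  154.4  61.4] n 578.4 e 187.4 jaw 86.9 down [-0.    -0.008 -1.   ] [ 0.26  0.48 -0.1   0.99 -0.01  0.31] [-0.23 -0.79 -0.41] 0.050574692523233405
wrist blue c 519.2 182.7 [95. 99.] 87.3 n [469.5 568.9]
wrist yellow c 556.6 71.7 [20. 45.] 73.3 n [532.6 576. ]
top blue c 516.8 222.9 [98. 24.] 1.7 n [467.1 566. ]
top yellow c 536.7 -1.8 [107.  54.] 27.0 n [479.6 576. ]
top green c 454.9 108.2 [347.   6.] 87.1 n [450.9 457.5]
```

View pics/wrista.png

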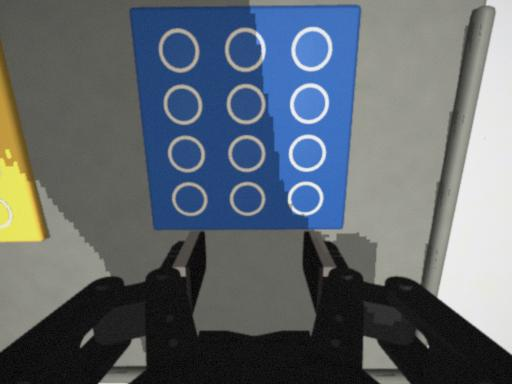

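The tile is being pushed squarely: both fingers are on its back edge (row 230), and its angle is 87° against the edge's 86.8°. The centre is about 518, with about 48 mm to go.

Call:
{"op": "send_rows", "data": {"steps": [{"x":-5,"y":0.3,"z":-1,"twist":0,"jaw":50},{"x":-5,"y":0.3,"z":-0.3,"twist":0,"jaw":50},{"x":-5,"y":0.3,"z":0.1,"twist":0,"jaw":50},{"x":-5,"y":0.3,"z":0,"twist":0,"jaw":50},{"x":-5,"y":0.3,"z":0,"twist":0,"jaw":50},{"x":-4,"y":0.3,"z":0,"twist":0,"jaw":50},{"x":-4,"y":0.3,"z":0,"twist":0,"jaw":50},{"x":0,"y":0,"z":0,"twist":0,"jaw":50}]}}

```text
time: 7.47
ee_pos: [0.555, 0.1568, 0.0611]
orientation: [-2.543, 1.562, -1.027]
contact_force: [-0.4, -1.2, 0.4]
opening: 0.0502
```

```bash
python3 look.py b wrist
```

```text
7.4667 [555.  156.8  61.1] n 545.2 e 188.0 jaw 86.9 down [ 0.004 -0.007 -1.   ] [ 0.28  0.43 -0.19  0.95 -0.01  0.33] [-0.42 -1.21  0.4 ] 0.05016509792292578
wrist blue c 486.1 183.2 [95. 99.] 87.3 n [436.6 535.5]
wrist yellow c 542.0 71.8 [27. 77.] 73.1 n [502.6 576. ]
wrist green c 455.9 178.3 [211.   6.] 86.7 n [452.9 458.9]
```

Call:
{"op": "send_rows", "data": {"steps": [{"x":-5,"y":0.3,"z":-0.3,"twist":0,"jaw":50},{"x":-5,"y":0.3,"z":0,"twist":0,"jaw":50},{"x":-4,"y":0.2,"z":0,"twist":0,"jaw":50},{"x":-1,"y":0,"z":0,"twist":0,"jaw":50},{"x":0,"y":0,"z":0,"twist":0,"jaw":50}]}}

```text
time: 7.93
ee_pos: [0.5394, 0.1578, 0.061]
orientation: [-2.415, 1.562, -0.898]
contact_force: [1.0, 0.2, 0.3]
opening: 0.0501
```

```bash
python3 look.py c wrist
```

```text
7.9333 [539.4 157.8  61. ] n 529.6 e 188.1 jaw 86.9 down [ 0.006 -0.007 -1.   ] [ 0.29  0.41 -0.23  0.93 -0.01  0.34] [1.02 0.18 0.3 ] 0.050062153202217775
wrist blue c 470.4 183.2 [95. 99.] 87.3 n [420.7 519.9]
wrist yellow c 535.7 70.6 [29. 91.] 73.1 n [488.9 576.7]
wrist green c 455.9 176.6 [214.   6.] 86.7 n [452.8 459.1]
```

View pics/wristc.png

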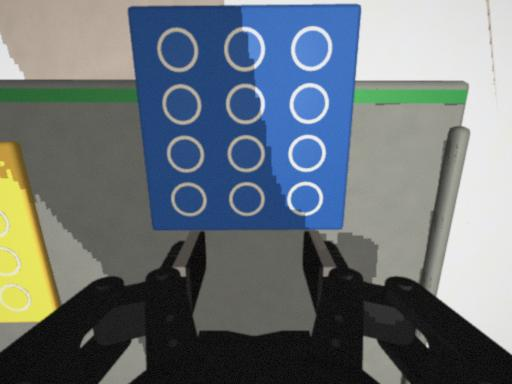

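The wrist view shows the tile square, about a third past the green line (row 95), and the origin about 17.5 mm inside the edge. I back off and lift.

Call:
{"op": "send_rows", "data": {"steps": [{"x":6,"y":0,"z":0.5,"twist":0,"jaw":50},{"x":8,"y":0,"z":1,"twist":0,"jaw":50},{"x":8,"y":0,"z":3,"twist":0,"jaw":50},{"x":4,"y":0,"z":15,"twist":0,"jaw":50},{"x":4,"y":0,"z":25,"twist":0,"jaw":50},{"x":4,"y":0,"z":30,"twist":0,"jaw":50},{"x":4,"y":0,"z":30,"twist":0,"jaw":50},{"x":0,"y":0,"z":30,"twist":0,"jaw":50},{"x":0,"y":0,"z":20,"twist":0,"jaw":50},{"x":0,"y":0,"z":0,"twist":0,"jaw":50},{"x":0,"y":0,"z":0,"twist":0,"jaw":50}]}}

```text
time: 8.9
ee_pos: [0.584, 0.1563, 0.2211]
orientation: [-3.0, 1.562, -1.485]
contact_force: [-0.2, -0.2, -0.8]
opening: 0.0504
```

```bash
python3 look.py d wrist scene
```

```text
8.9 [584.  156.3 221.1] n 574.2 e 189.1 jaw 86.8 down [ 0.001 -0.008 -1.   ] [ 0.27  0.38  0.17  1.36 -0.01  0.32] [-0.16 -0.17 -0.82] 0.05039977364401024
wrist blue c 470.9 183.2 [95. 99.] 87.4 n [421.3 520.5]
wrist yellow c 528.0 30.0 [96. 99.] 88.4 n [478.6 577.9]
wrist green c 456.0 116.1 [335.   6.] 86.7 n [452.7 459.1]
scene blue c 470.8 185.6 [ 99. 100.] 86.7 n [420.7 520.9]
scene yellow c 528.5 32.4 [101. 100.] 88.8 n [477.9 579.4]
scene green c 457.0 107.0 [353.   7.] 86.8 n [453.6 460.4]
```

View pics/wristd.png

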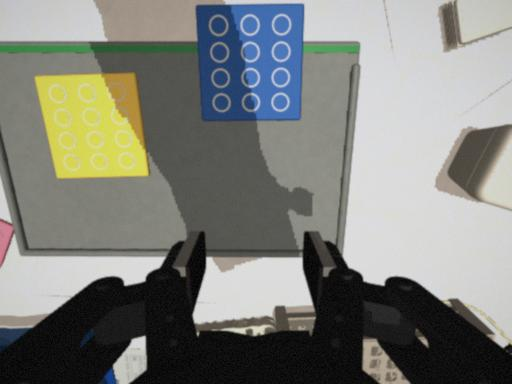

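View pics/scened.png

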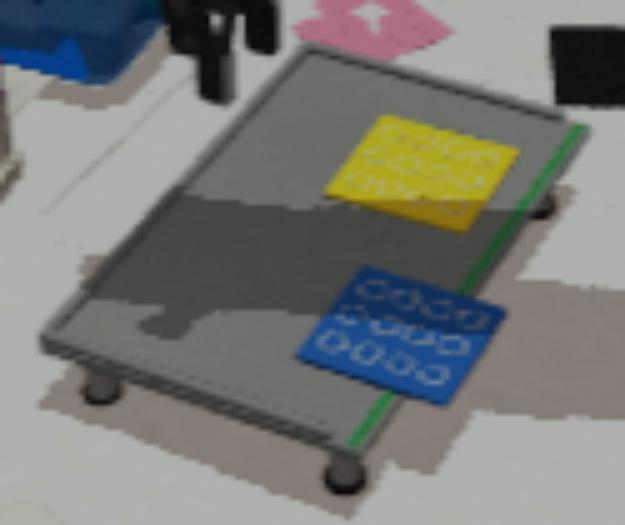

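Both views agree. The blue tile lies flat and square with its origin 17–18 mm inside the edge, the yellow tile hasn't moved, and the gripper is clear at z 0.22.

```bash
python3 -c "
from station import robot
print(robot.job_done())"
```

```text
the job is handed in; nothing more can be done
None
```

I pushed the blue tile about 81 mm towards the green line, with two fingertips behind its back edge, then backed off, lifted clear and handed the job in at about 9 s.

**Blue tile:** in the last wrist and scene pictures its origin is 17–18 mm inside the edge, so about 32 mm sticks out. It is square to the edge within 1° and looks flat in both views. It sits about 80 mm left of the stand's middle, inside the 140 mm limit.

**Yellow tile:** in the scene camera its position is unchanged to within 0.2 mm.

**Gripper:** it ended about 160 mm above the deck, touching nothing.

**Failures and disagreements:**
- The first move call was refused because its rows lacked some keys; nothing moved.
- The gripper drifted about 17 mm during the descent behind the tile, and I corrected this before pushing.
- One mid-push top view was partly blocked by the arm, so I ignored its tile readings.
- Before the push, the scene and top cameras differed by 2–3 mm in absolute position. The final wrist and scene views agree within about 1 mm.

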